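# Make up the sander and vise service kits

## Robot

A 6-joint arm with a two-finger parallel gripper is mounted at the origin on the work surface. World frame = base frame: x ahead of the robot, y to its left, z up, the work surface at z = 0. Lengths are in m, angles in rad, forces in N, time in s.
With the tool pointing down it reaches from about 0.35 to 0.775 m from the base axis. Payload 7.3 kg.
Tool frame: the origin (TCP) lies between the finger pads; the fingertips stand 25 mm ahead of it and the grasp point (between the pads) lies 6 mm ahead of it; y points along the fingers, z is the direction in which the jaws open and shut, and the axes are right-handed (so a half turn about y gives the same grasp; the last joint's range is limited). The gripper opens to 92 mm and grips with 3 to 60 N. Pads are 19 mm wide; open, the fingers measure 130 mm over their backs; the gripper's body (75 mm by 190 mm) begins 47 mm behind the grasp point.
Start: joints at [-1.406, 0.342, 1.524, -0, 1.275, -0.146], TCP at [0.161, -0.5, 0.252] pointing down, gripper open.
Joint ranges: [-2.53, 2.53], [-0.77, 2.02], [0.04, 2.7], [-1, 4.14], [0.28, 2.66], [-3.11, 3.11]. Speed limits (rad/s): [2.57, 2.57, 3.14, 3.14, 3.14, 3.14].

## Interface

Orientations are given as [roll, pitch, yaw] about the fixed x, y, z axes, in that order (R = Rz(yaw) Ry(pitch) Rx(roll)).
In Python, from cell import sensors, read_camera, hand_in gives the robot as it stands. The module is installed in compiled form; this text tells all that it offers.
- The arm moves only by the tool send_rows, never from a script. Its argument "motion" is a list that holds one entry, the list of rows, each a list of 4 numbers: the shift along the tool's x, y, z in m, then the turn about the tool's y in degrees. In form: [[[tx, ty, tz, twist], ...]]. A call has 1 to 8 rows; each row is the pose to reach, as a shift and turn from the pose measured when the call began, along the tool's axes at that moment; what a row does not reach only later rows make up. A row lasts 1/10 s, in which the tool goes at most 50 mm and 8.59 degrees, less where a joint would pass 70% of its speed; a pose out of reach is approached as far as the arm can. A call with a gripper value outside its range is refused whole. "gripper" is the opening, from 0 (shut) to 1 (fully open), set as the call begins (left out, the last holds). The fingers move at their own pace and stop on an object; "grip_force" is the grip in N (left out, the last holds). Time passes only in rows, so rows that repeat a pose let the fingers close. It gives the time, the measured TCP pose, the force and the opening at its end, in the units of the state.
- sensors.observe(): the state, without advancing time (a new reading comes with each control period).
- read_camera(name): name is "side" or "top" or "wrist"; returns a dict with "frame" (480x640x3 uint8, red, green, blue), "fx", "fy", "cx", "cy" (pixels), "extrinsics" (4x4, takes a point from world to camera coordinates). Camera axes: x right, y up, looking along -z (the intrinsics and any distortion apply to the point x, -y, -z); pixel columns grow to the right and rows downward; lengths in m; the calibration is good to about 2 mm. A picture is of the moment at which its call begins. There is no depth.
- hand_in(): hands the job in, once; it reports no verdict.
The state is a dict: "time": time; "qpos": joint angles; "qvel": joint speeds; "joint_efforts": joint torques, N m; "tool_pos": TCP position; "tool_rot": TCP orientation; "contact_force": force on the tool from outside, world axes, zero at the start; "torque": the same for the moment, N m; "opening": finger opening in m.
Only numpy, scipy, OpenCV 4.12 (cv2) and the standard library are available. Lean on these libraries where they do the work, as an engineer would, in place of code of your own. Each camera call takes 0.05 s, during which the arm holds its last target.

## Task

Make up two service kits from the parts on the bench: put the black contact wheel, the green knob and the brass bushing in the red tray, and the copper jaw and the hexagon nut in the blue tray. One part to a compartment (any compartment), each resting flat on the compartment floor, the same way up as it lies now. Leave the steel jaw and the aluminium bushing where they are.

Things in the scene. Friction and masses are not known exactly. Their poses are not given: they have to be found in the camera images.
- red_tray: Kit tray of the sander: red plastic, fixed to the bench, 254 mm long (its x axis) by 94 mm wide (its y axis), three compartments in a row along x, centred at x = -83, 0 and +83 mm, y = 0. Each compartment is 78 mm (x) by 84 mm (y) inside; floor 4 mm thick; walls and dividers 5 mm thick, tops 14 mm above the bench. Origin: centre of its underside, at bench height; z is up.
- blue_tray: Kit tray of the vise: blue plastic, fixed to the bench, 171 mm long (its x axis) by 94 mm wide (its y axis), two compartments in a row along x, centred at x = -41.5 and +41.5 mm, y = 0. Each compartment is 78 mm (x) by 84 mm (y) inside; floor 4 mm thick; walls and divider 5 mm thick, tops 14 mm above the bench. Origin: centre of its underside, at bench height; z is up.
- wheel: Black rubber contact wheel with a bright aluminium hub, 50 mm diameter, 34 mm tall, about 0.14 kg. Loose, lying flat on the bench. Origin: centre of its underside; z is up.
- knob: Green lobed tracking knob with a small brass centre, 43 mm diameter, 34 mm tall, about 0.06 kg; can be gripped in any direction. Loose, lying flat on the bench. Origin: centre of its underside; z is up.
- brass_bush: Yellow brass bushing (plain upright tube), 42 mm outside, 24 mm bore, 36 mm tall, about 0.22 kg. Loose, lying flat on the bench. Origin: centre of its underside; z is up.
- copper_jaw: Reddish copper vise jaw, a block 62 mm long (its x axis), 26 mm wide (its y axis), 34 mm tall, with two black screw holes on top, about 0.35 kg. Loose, lying flat on the bench. Origin: centre of its underside; z is up.
- hex_nut: Large dark steel hexagon nut with a bright bore, 46 mm across the flats (53 mm over the corners), 30 mm tall, about 0.2 kg. Its flats face along its x axis and every 60 degrees from there. Loose, lying flat on the bench. Origin: centre of its underside; z is up.
- steel_jaw: Spare, not in any kit: grey steel vise jaw, same shape and size as the copper one (62 mm along x, 26 mm along y, 34 mm tall). Loose, lying flat on the bench. Origin: centre of its underside; z is up.
- alu_bush: Spare, not in any kit: silvery aluminium bushing, same shape and size as the brass one (42 mm outside, 24 mm bore, 36 mm tall). Loose, lying flat on the bench. Origin: centre of its underside; z is up.
Mind the look-alikes: they are no part of the job. What is shaped like the brass_bush but purple is not meant.

How it is judged:
By the outcome, as a careful person would: the job done as asked, in the order asked, and still so for the second after the job is handed in, with the robot touching nothing.
It also fails if it takes over 106 s, if anything falls off the work surface, if the arm or the gripper's body presses on something with over 40 N, if the wrist force passes 120 N, or if a joint passes its speed limit or range.

## Working session

There is one attempt and no reset: what is moved stays moved. The work goes in short steps, Python scripts to look and compute and a tool call to move; the robot and the scene stay as the last step left them, time stands still between calls to the robot, and variables do not carry over. Pictures are saved under pics/ and viewed, and the job is handed in when it is done.

Besides the shell and the picture viewer there is one more tool, called after ">>>" as name(argument=value, ...), one argument or row to a line, values as JSON. send_rows: Moves the arm, as the interface text tells. Its arguments: {"type":"object","properties":{"motion":{"type":"array"},"gripper":{"type":"number"},"grip_force":{"type":"number"}},"required":["motion"]}

```bash
mkdir -p pics; cat > h.py <<'E'
import numpy as np, cv2
from cell import sensors, read_camera, hand_in
def snap(n,f):
    d=read_camera(n); cv2.imwrite('pics/'+f+'.png',d['frame'][:,:,::-1]); np.savez('pics/'+f+'.npz',**{k:np.array(v) for k,v in d.items()}); return d
def load(f): return dict(np.load('pics/'+f+'.npz',allow_pickle=True))
def unproj(d,u,v,z):
    E=np.array(d['extrinsics']);R=E[:3,:3];t=E[:3,3]
    r=R.T@np.array([(u-d['cx'])/d['fx'],-(v-d['cy'])/d['fy'],-1.]);c=-R.T@t
    return c+r*(z-c[2])/r[2]
def proj(d,p):
    E=np.array(d['extrinsics']);q=E[:3,:3]@np.array(p)+E[:3,3]
    return d['cx']+d['fx']*q[0]/-q[2], d['cy']-d['fy']*q[1]/-q[2]
E
python3 - <<'E'
from h import *
s=sensors.observe()
print({k:np.round(v,3).tolist() for k,v in s.items()})
for n in('top','side','wrist'):
    d=snap(n,n+'0'); print(n,{k:(np.round(v,3).tolist()) for k,v in d.items() if k!='frame'})
E
```

```text
{'time': 0.0, 'qpos': [-1.406, 0.343, 1.525, 0.0, 1.275, -0.146], 'qvel': [-0.002, -0.001, 0.001, 0.001, 0.0, -0.001], 'joint_efforts': [-0.003, -43.125, -24.422, 0.072, 0.056, -0.0], 'tool_pos': [0.161, -0.499, 0.251], 'tool_rot': [-1.572, 0.0, -2.831], 'contact_force': [-0.311, -0.033, -0.085], 'torque': [0.013, -0.004, 0.018], 'opening': 0.092}
top {'fx': 478.655, 'fy': 478.655, 'cx': 323.992, 'cy': 231.0, 'extrinsics': [[0.061, -0.998, -0.002, -0.022], [0.972, 0.059, 0.229, -0.516], [-0.229, -0.016, 0.973, -0.781], [0.0, 0.0, 0.0, 1.0]]}
side {'fx': 493.407, 'fy': 493.407, 'cx': 322.25, 'cy': 236.683, 'extrinsics': [[-0.965, -0.263, 0.016, 0.48], [0.204, -0.704, 0.68, -0.151], [-0.168, 0.659, 0.733, -1.007], [0.0, 0.0, 0.0, 1.0]]}
wrist {'fx': 342.188, 'fy': 342.188, 'cx': 317.811, 'cy': 241.605, 'extrinsics': [[0.307, -0.952, -0.001, -0.524], [0.91, 0.294, -0.292, 0.037], [0.278, 0.089, 0.956, -0.391], [0.0, 0.0, 0.0, 1.0]]}
```

View pics/top0.png

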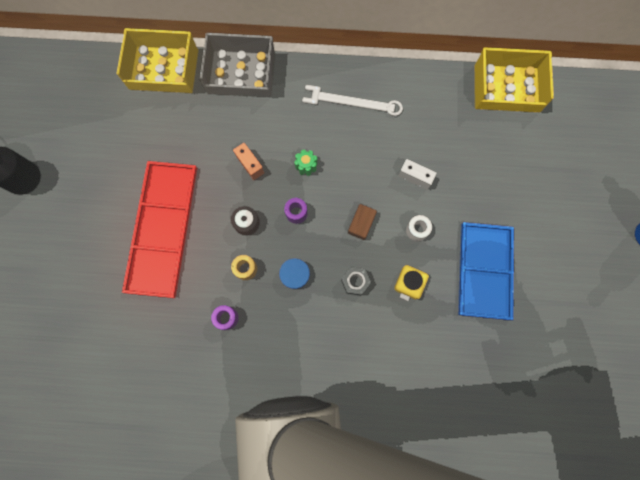

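View pics/side0.png

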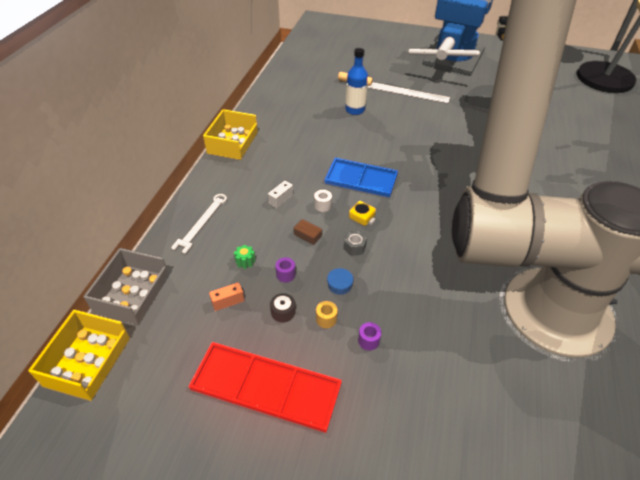

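View pics/wrist0.png

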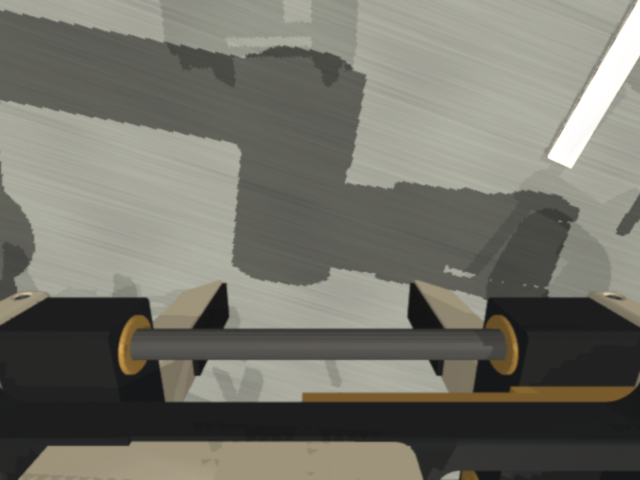

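```bash
python3 - <<'E'
from h import *
d=load('top0');f=d['frame'][:,:,::-1]
c=cv2.resize(f[135:335,200:450],None,fx=3.2,fy=3,interpolation=cv2.INTER_CUBIC)
c=cv2.resize(f[140:330,205:450],None,fx=3.1,fy=3.1,interpolation=cv2.INTER_CUBIC)
cv2.imwrite('pics/crop0.png',c)
d=load('side0');f=d['frame'][:,:,::-1]
cv2.imwrite('pics/crop1.png',cv2.resize(f[170:360,200:450],None,fx=3.1,fy=3.1,interpolation=cv2.INTER_CUBIC))
E
```

```text
(no output)
```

View pics/crop0.png

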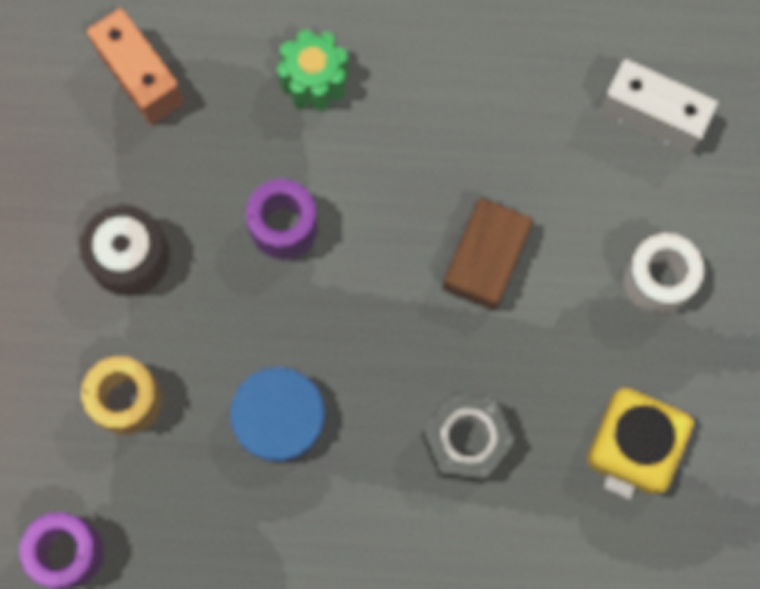

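View pics/crop1.png

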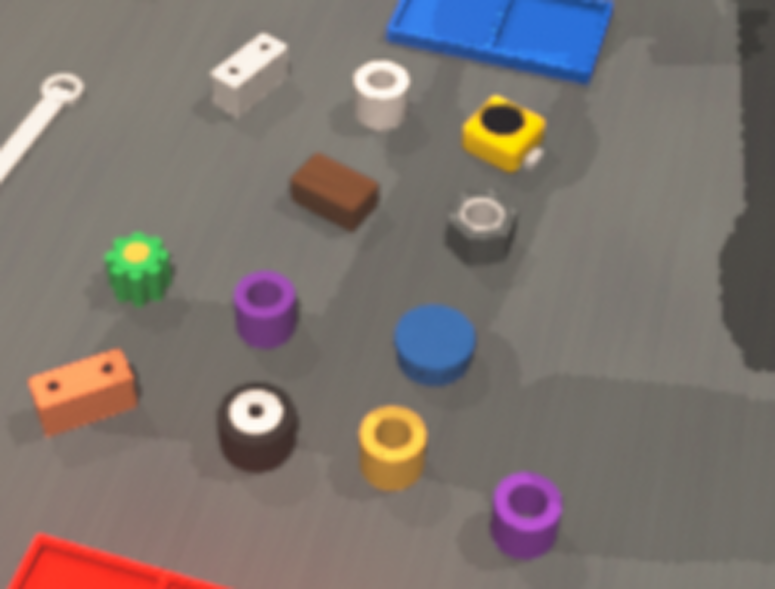

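```bash
cat > fit.py <<'E'
from h import *
from scipy.optimize import minimize
def pts(kind,x,y,yaw):
    S={'brass':(.021,.036),'knob':(.0215,.034),'wheel':(.025,.034)}
    if kind in S:
        r,h=S[kind];a=np.linspace(0,2*np.pi,48,endpoint=False);P=np.c_[r*np.cos(a),r*np.sin(a)]
    elif kind=='hub': h=.034;r=.012
    elif kind=='hex':
        h=.030;a=np.radians(30+60*np.arange(6));P=.046/2/np.cos(np.pi/6)*np.c_[np.cos(a),np.sin(a)]
    else:
        L,W,h={'jaw':(.062,.026,.034),'red':(.254,.094,.014),'blue':(.171,.094,.014)}[kind]
        P=np.array([[1,1],[-1,1],[-1,-1],[1,-1]])*[L/2,W/2]
    c,s=np.cos(yaw),np.sin(yaw);P=P@np.array([[c,s],[-s,c]])+[x,y]
    return np.r_[np.c_[P,0*P[:,0]],np.c_[P,0*P[:,0]+h]]
def render(kind,p,d,shape,off,k=6):
    u=np.array([proj(d,q) for q in pts(kind,*p)])
    hull=cv2.convexHull(((u-off+.5)*k*16).astype(np.int32))
    m=np.zeros((shape[0]*k,shape[1]*k),np.uint8);cv2.fillPoly(m,[hull],255,shift=4)
    return cv2.resize(m,(shape[1],shape[0]),interpolation=cv2.INTER_AREA)/255.
def fit(kind,views,p0):
    # views: list (d, mask float full-size, (u0,v0,u1,v1))
    def cost(p):
        s=0
        for d,m,(a,b,c,e) in views:
            r=render(kind,p,d,(e-b,c-a),np.array([a,b]));mm=m[b:e,a:c]
            s+=np.abs(r-mm).sum()/mm.sum()
        return s
    best=None
    for dy in ([0] if kind in('brass','knob','wheel') else np.radians([-15,0,15])):
        r=minimize(cost,[p0[0],p0[1],p0[2]+dy],method='Nelder-Mead',options=dict(initial_simplex=np.array([p0]+[np.array(p0)+v for v in np.diag([.006,.006,.15])])+[0,0,dy],xatol=1e-4,fatol=1e-4))
        if best is None or r.fun<best.fun: best=r
    return best.x,best.fun/len(views)
def hsvm(d,lo,hi,box):
    f=cv2.cvtColor(d['frame'],cv2.COLOR_RGB2HSV);m=cv2.inRange(f,np.array(lo),np.array(hi))
    o=np.zeros_like(m);a,b,c,e=box;o[b:e,a:c]=m[b:e,a:c]
    o=cv2.morphologyEx(o,cv2.MORPH_CLOSE,np.ones((3,3)))
    cs,_=cv2.findContours(o,cv2.RETR_EXTERNAL,cv2.CHAIN_APPROX_NONE);c=max(cs,key=cv2.contourArea)
    o[:]=0;cv2.drawContours(o,[c],-1,255,-1);return o/255.
E
cat > run.py <<'E'
from fit import *
T,S=load('top0'),load('side0')
def box(u,v,w): return (int(u-w),int(v-w),int(u+w),int(v+w))
def go(kind,n,lo,hi,tu,su,w,p=None,z=.02):
    bt,bs=box(*tu,w),box(*su,w+6 if w<50 else w)
    bt=tuple(max(0,x) for x in bt);bs=(max(0,bs[0]),max(0,bs[1]),min(640,bs[2]),min(480,bs[3]))
    mt,ms=hsvm(T,lo,hi,bt),hsvm(S,lo,hi,bs)
    x0=unproj(T,*tu,z);yaw=p or 0.
    for nm,v in(('top',[(T,mt,bt)]),('side',[(S,ms,bs)]),('both',[(T,mt,bt),(S,ms,bs)])):
        x,c=fit(kind,v,[x0[0],x0[1],yaw]);print(n,nm,np.round(x[:2]*1000,1),round(np.degrees(x[2]),1),round(c,3))
    return x
go('knob','knob',(45,90,40),(85,255,255),(306,161),(245,257),18)
go('brass','brass',(14,90,60),(30,255,255),(243,268),(327,315),20)
go('jaw','copper',(3,90,50),(16,255,255),(248,160),(227,297),24,p=.6)
go('red','red',(0,150,80),(3,255,255),(160,229),(266,386),82,p=1.5,z=.007)
go('blue','blue',(105,120,50),(125,255,255),(487,271),(361,178),56,p=-1.57,z=.007)
for d,nm,b,b2 in((T,'top',box(244,218,10),0),(S,'side',box(283,301,12),0)):
    m=hsvm(d,(0,0,150),(179,60,255),b);M=cv2.moments(m.astype(np.float32))
    print('hub',nm,np.round(unproj(d,M['m10']/M['m00'],M['m01']/M['m00'],.034)*1000,1),m.sum())
for d,nm,b in((T,'top',box(356,281,11)),(S,'side',box(355,239,11))):
    m=hsvm(d,(0,0,125),(179,60,255),b);M=cv2.moments(m.astype(np.float32))
    print('nut ring',nm,np.round(unproj(d,M['m10']/M['m00'],M['m01']/M['m00'],.030)*1000,1),m.sum())
E
python3 run.py
```

```text
knob top [658.5  53.7] 5.0 0.223
knob side [658.7  52.8] 2.2 0.198
knob both [658.5  53.5] 2.4 0.212
brass top [450.  151.5] 1.7 0.056
brass side [449.2 148.8] 0.7 0.045
brass both [449.6 150.7] 3.0 0.075
copper top [655.4 163.1] 39.2 0.056
copper side [654.4 162.2] 40.2 0.045
copper both [655.  162.6] 38.9 0.058
red top [517.4 316.5] 177.7 0.032
red side [516.5 316.1] 178.0 0.013
red both [516.7 316.4] 178.0 0.023
blue top [ 473.7 -291. ] -2.2 0.02
blue side [ 473.6 -291.9] -1.8 0.031
blue both [ 473.3 -291.3] -2.2 0.028
hub top [537.6 158.1  34. ] 251.0
hub side [536.9 157.5  34. ] 200.0
nut ring top [437.1 -52.4  30. ] 306.0
nut ring side [437.2 -53.   30. ] 185.0
```

```bash
cat > hexfit.py <<'E'
from fit import *
import sys
x,y=.437,-.0525
views=[]
for n in('top0','side0'):
    d=load(n);L=cv2.cvtColor(d['frame'],cv2.COLOR_RGB2LAB).astype(np.float32)
    views.append((d,np.hypot(cv2.Scharr(L[:,:,0],-1,1,0),cv2.Scharr(L[:,:,0],-1,0,1))))
def edge(yaw,dx,dy):
    out=[]
    for d,g in views:
        P=pts('hex',x+dx,y+dy,yaw)[6:]
        t=np.linspace(0,1,12)[:,None]
        Q=np.concatenate([P[i]*(1-t)+P[(i+1)%6]*t for i in range(6)])
        uv=np.array([proj(d,q) for q in Q],np.float32)
        out.append(cv2.remap(g,uv[None,:,0],uv[None,:,1],cv2.INTER_LINEAR).mean())
    return out
for a in range(0,60,4):
    s=[np.max([edge(np.radians(a),dx,dy) for dx in(-.001,0,.001) for dy in(-.001,0,.001)],axis=0)];print(a,np.round(s[0],1),round(float(s[0].sum())))
for n in('top0','side0'):
    d=load(n);c=proj(d,(x,y,.03));o=np.array(c).astype(int)-20
    im=cv2.resize(d['frame'][o[1]:o[1]+40,o[0]:o[0]+40,::-1],None,fx=9,fy=9,interpolation=cv2.INTER_CUBIC)
    im=cv2.convertScaleAbs(im,alpha=1.6);cv2.imwrite('pics/hx_'+n+'.png',im)
a=[cv2.imread('pics/hx_%s.png'%n) for n in('top0','side0')];cv2.imwrite('pics/hx.png',np.hstack(a))
E
python3 hexfit.py
```

```text
0 [363.1 313.7] 677
4 [340.1 308.7] 649
8 [327.7 311.2] 639
12 [311.8 307. ] 619
16 [293.  302.4] 595
20 [279.7 298. ] 578
24 [280.8 295.9] 577
28 [286.3 296.6] 583
32 [292.9 295.8] 589
36 [300.4 299.6] 600
40 [312.5 304.5] 617
44 [322.2 311.4] 634
48 [341.6 318.4] 660
52 [359.3 321.6] 681
56 [368.3 320.9] 689
```

View pics/hx.png

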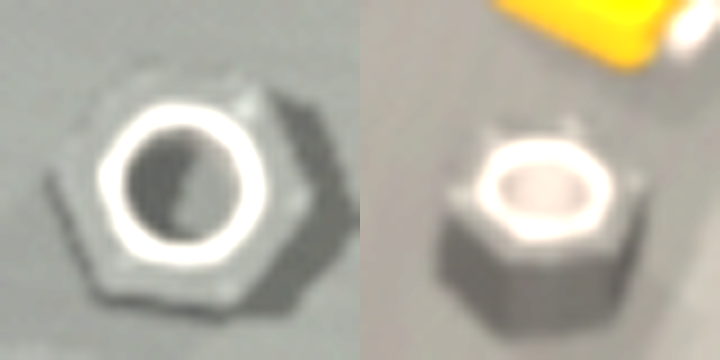

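Candidates, with their pixels in the top view:
- **Wheel:** black with bright hub at (245,219). The blue disc (295,273) and tape measure (412,282) are not it.
- **Knob:** green at (306,160), the only one.
- **Brass bushing:** yellow at (243,267). The purple ones (296,210) and (224,317) and the aluminium one (420,227) are not meant.
- **Copper jaw:** (248,159). The steel jaw (418,172) and brown block (362,221) are not meant.
- **Nut:** (356,281), flats at about -5°.

The crops confirm each choice.

```bash
cat > to.py <<'E'
import sys
from h import *
from scipy.spatial.transform import Rotation as Ro
s=sensors.observe();R=Ro.from_euler('xyz',s['tool_rot']);Rm=R.as_matrix()
yaw0=np.degrees(np.arctan2(Rm[1,0],Rm[0,0]))
print('t',round(s['time'],2),'pos',np.round(s['tool_pos'],4),'yaw',round(yaw0,2),'q',np.round(s['qpos'],2),'F',np.round(s['contact_force'],1),'open',round(s['opening'],4))
for a in sys.argv[1:]:
    x,y,z,yw=map(float,a.split(','))
    v=Rm.T@(np.array([x,y,z])/1000-s['tool_pos'])
    print(a,'->',np.round(v,4).tolist(),round(-((yw-yaw0+180)%360-180),1))
E
python3 to.py 537,158,130,-182 537,158,38,-182; python3 - <<'E'
from h import *
T=load('top0')
for n,u,v in(('purple',296,211),('blue',295,275),('tape',412,285),('alu',420,227),('purple2',224,318)): print(n,np.round(unproj(T,u,v,.02)*1000))
E
```

```text
t 0.15 pos [ 0.1605 -0.4996  0.2512] yaw -162.2 q [-1.41  0.34  1.52  0.    1.28 -0.15] F [ 0.4 -1.  -0.1] open 0.0919
537,158,130,-182 -> [-0.5595, 0.1219, -0.5108] 19.8
537,158,38,-182 -> [-0.5595, 0.2139, -0.5107] 19.8
purple [561.  64.  20.]
blue [441.  57.  20.]
tape [ 436. -154.   20.]
alu [ 544. -166.   20.]
purple2 [357. 177.  20.]
```

>>> send_rows(
  motion=[
    [[-0.56,0.1,-0.511,19.8],[-0.56,0.1,-0.511,19.8],[-0.56,0.1,-0.511,19.8],[-0.56,0.1,-0.511,19.8],[-0.56,0.1,-0.511,19.8],[-0.56,0.1,-0.511,19.8],[-0.56,0.1,-0.511,19.8],[-0.56,0.1,-0.511,19.8]],
  ],
  gripper=0.75,
  grip_force=40,
)

```text
time: 0.95
tool_pos: [0.3577, -0.1547, 0.1995]
tool_rot: [-1.572, 0.0, 3.106]
contact_force: [1.5, -1.0, 0.9]
opening: 0.0688
```

```bash
python3 to.py 537,158,130,-182 537,158,38,-182
```

```text
t 0.95 pos [ 0.3577 -0.1547  0.1995] yaw 177.98 q [-0.61  0.15  1.94  0.    1.05  1.  ] F [ 1.5 -1.   0.9] open 0.0688
537,158,130,-182 -> [-0.1682, 0.0698, -0.3188] -0.0
537,158,38,-182 -> [-0.1681, 0.1618, -0.3187] -0.0
```

>>> send_rows(
  motion=[
    [[-0.168,0.07,-0.319,0],[-0.168,0.07,-0.319,0],[-0.168,0.07,-0.319,0],[-0.168,0.07,-0.319,0],[-0.168,0.07,-0.319,0],[-0.168,0.07,-0.319,0],[-0.168,0.07,-0.319,0],[-0.168,0.07,-0.319,0]],
  ],
)

```text
time: 1.75
tool_pos: [0.5378, 0.162, 0.1285]
tool_rot: [-1.572, -0.0, 3.109]
contact_force: [0.6, -0.4, -0.5]
opening: 0.0691
```

```bash
python3 to.py 537,158,130,-182 537,158,38,-182; python3 -c "
from h import *
snap('wrist','w1');snap('top','t1')"
```

```text
t 1.75 pos [0.5378 0.162  0.1285] yaw 178.15 q [0.16 0.53 1.59 0.   1.02 1.76] F [ 0.6 -0.4 -0.5] open 0.0691
537,158,130,-182 -> [0.0006, -0.0015, 0.004] 0.1
537,158,38,-182 -> [0.0006, 0.0905, 0.0041] 0.1
```

View pics/w1.png

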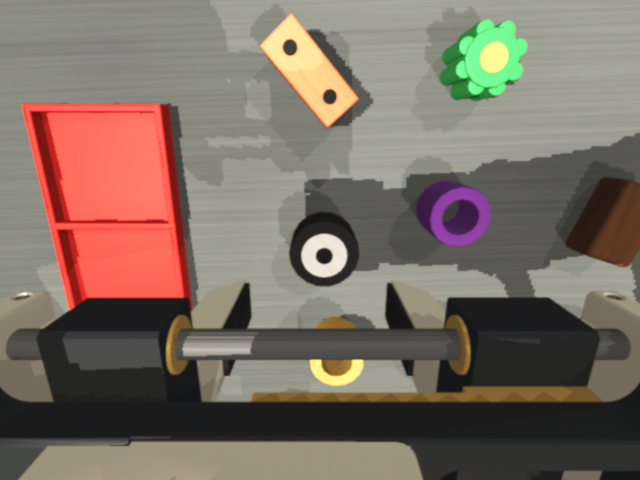

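The wrist view shows the wheel hub at (324,257), copper holes at (290,47) and (330,97), and the knob's brass centre at (494,57). I'll cross-check the positions with this view.

```bash
python3 -c "
from h import *
d=load('w1')
for n,u,v,z in(('hub',324,256,.034),('hub hole',324.5,256,.034),('h1',290,47,.034),('h2',330,97,.034),('knob',494,57,.034)): print(n,np.round(unproj(d,u,v,z)*1000,1))
"; python3 to.py 537,158,80,-182 537,158,38,-182
```

```text
hub [536.6 158.   34. ]
hub hole [536.6 157.6  34. ]
h1 [668.4 174.7  34. ]
h2 [640.2 151.6  34. ]
knob [659.3  53.3  34. ]
t 1.85 pos [0.5371 0.1606 0.1285] yaw 178.18 q [0.15 0.53 1.59 0.   1.02 1.76] F [ 0.3 -0.3  0.2] open 0.0689
537,158,80,-182 -> [-0.0, 0.0485, 0.0027] 0.2
537,158,38,-182 -> [-0.0001, 0.0905, 0.0027] 0.2
```

>>> send_rows(
  motion=[
    [[0,0.03,0.003,0.2],[0,0.055,0.003,0.2],[0,0.075,0.003,0.2],[0,0.085,0.003,0.2],[0,0.09,0.003,0.2],[0,0.09,0.003,0.2]],
  ],
)

```text
time: 2.45
tool_pos: [0.5369, 0.1572, 0.0386]
tool_rot: [-1.572, -0.001, 3.106]
contact_force: [-0.4, 0.2, -0.3]
opening: 0.069
```

>>> send_rows(
  motion=[
    [[0,0,0,0],[0,0,0,0],[0,0,0,0],[0,0,0,0],[0,0,0,0],[0,0,0,0]],
  ],
  gripper=0.3,
)

```text
time: 3.05
tool_pos: [0.5373, 0.1573, 0.0394]
tool_rot: [-1.572, 0.0, 3.106]
contact_force: [-0.2, 0.3, 6.3]
opening: 0.0492
```

```bash
python3 to.py 537,158,120,-182 517,316.5,120,-182
```

```text
t 3.05 pos [0.5373 0.1573 0.0394] yaw 177.94 q [0.15 0.65 1.66 0.   0.82 1.75] F [-0.2  0.3  6.3] open 0.0492
537,158,120,-182 -> [0.0004, -0.0806, -0.0008] -0.1
517,316.5,120,-182 -> [0.026, -0.0804, -0.1585] -0.1
```

>>> send_rows(
  motion=[
    [[0,-0.03,0,0],[0,-0.07,0,0],[0.004,-0.08,-0.025,0],[0.012,-0.08,-0.07,0],[0.02,-0.08,-0.115,0],[0.026,-0.08,-0.145,0],[0.026,-0.08,-0.158,0],[0.026,-0.08,-0.158,0]],
  ],
)

```text
time: 3.85
tool_pos: [0.5166, 0.3173, 0.1191]
tool_rot: [-1.572, -0.0, 3.108]
contact_force: [0.2, -0.0, -1.5]
opening: 0.049
```

```bash
python3 -c "
from h import *
snap('wrist','w2')"; python3 to.py 517,316.5,44,-182
```

```text
t 3.9 pos [0.5168 0.3159 0.119 ] yaw 178.02 q [0.42 0.61 1.46 0.   1.07 2.03] F [ 0.1 -0.3 -1.8] open 0.0492
517,316.5,44,-182 -> [-0.0002, 0.075, -0.0006] 0.0
```

View pics/w2.png

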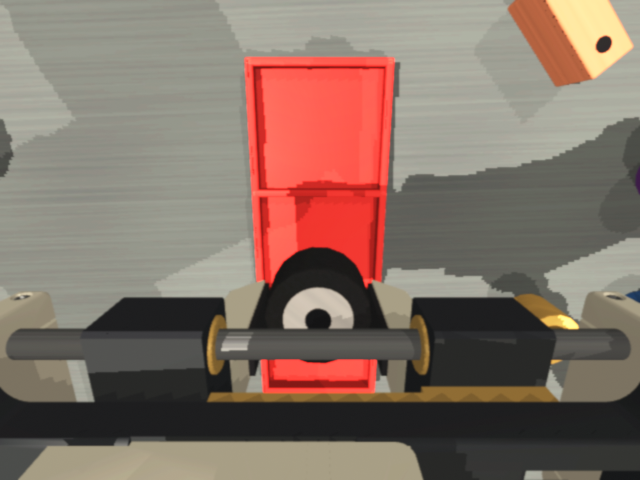

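The wheel is held level over the middle red compartment (hub at (318,320)). I'll lower it now.

>>> send_rows(
  motion=[
    [[0,0.03,0,0],[0,0.055,0,0],[0,0.068,0,0],[0,0.073,0,0],[0,0.075,0,0],[0,0.075,0,0]],
  ],
)

```text
time: 4.5
tool_pos: [0.5174, 0.3157, 0.0448]
tool_rot: [-1.572, 0.001, 3.106]
contact_force: [0.8, 0.3, -0.9]
opening: 0.0487
```

>>> send_rows(
  motion=[
    [[0,0,0,0],[0,0,0,0],[0,0,0,0],[0,0,0,0]],
  ],
  gripper=0.75,
)

```text
time: 4.9
tool_pos: [0.5176, 0.3159, 0.0453]
tool_rot: [-1.572, 0.001, 3.107]
contact_force: [0.7, 0.5, 0.0]
opening: 0.0684
```

```bash
python3 to.py 517,316.5,130,-182 659,53.3,130,-182
```

```text
t 4.9 pos [0.5176 0.3159 0.0453] yaw 178.0 q [0.42 0.71 1.52 0.   0.91 2.03] F [0.7 0.5 0. ] open 0.0684
517,316.5,130,-182 -> [0.0005, -0.0847, -0.0006] 0.0
659,53.3,130,-182 -> [-0.1506, -0.0847, 0.2574] 0.0
```

>>> send_rows(
  motion=[
    [[0,-0.04,0,0],[0,-0.08,0,0],[-0.03,-0.085,0.04,0],[-0.055,-0.085,0.085,0],[-0.08,-0.085,0.13,0],[-0.105,-0.085,0.175,0],[-0.13,-0.085,0.22,0],[-0.15,-0.085,0.257,0]],
  ],
)

```text
time: 5.7
tool_pos: [0.6592, 0.0517, 0.1306]
tool_rot: [-1.572, 0.002, 3.107]
contact_force: [0.7, 1.1, 0.2]
opening: 0.0687
```

```bash
python3 to.py 659,53.3,38,-182;python3 -c "
from h import *
snap('side','s2');snap('wrist','w3')"; python3 to.py 659,53.3,38,-182
```

```text
t 5.7 pos [0.6592 0.0517 0.1306] yaw 177.99 q [-0.04  0.69  1.27  0.    1.17  1.57] F [0.7 1.1 0.2] open 0.0687
659,53.3,38,-182 -> [0.0004, 0.0926, -0.0015] -0.0
t 5.8 pos [0.6608 0.0475 0.1302] yaw 177.64 q [-0.04  0.69  1.27 -0.    1.17  1.57] F [-0.4 -0.5 -0.8] open 0.0686
659,53.3,38,-182 -> [0.0023, 0.0922, -0.0058] -0.4
```

View pics/s2.png

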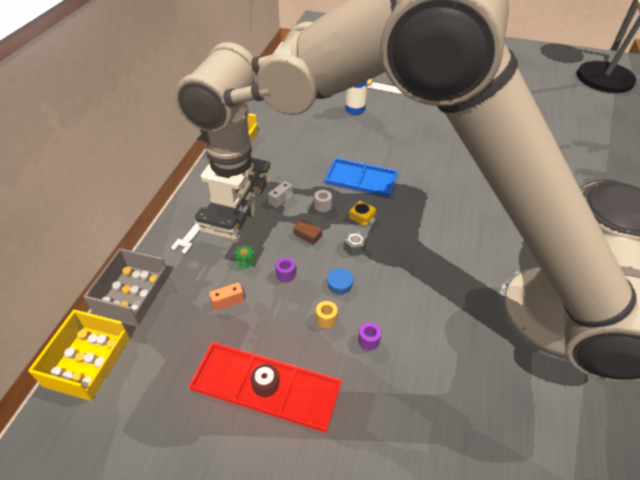

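The wheel sits upright in the middle red compartment (265,379). The knob is next.

>>> send_rows(
  motion=[
    [[0.002,0.02,-0.006,-0.4],[0.002,0.05,-0.006,-0.4],[0.002,0.075,-0.006,-0.4],[0.002,0.087,-0.006,-0.4],[0.002,0.092,-0.006,-0.4],[0.002,0.092,-0.006,-0.4]],
  ],
)

```text
time: 6.4
tool_pos: [0.6594, 0.0538, 0.0383]
tool_rot: [-1.57, 0.004, 3.108]
contact_force: [-0.2, 0.5, -0.5]
opening: 0.0688
```

>>> send_rows(
  motion=[
    [[0,0,0,0],[0,0,0,0],[0,0,0,0],[0,0,0,0],[0,0,0,0],[0,0,0,0]],
  ],
  gripper=0.3,
  grip_force=30,
)

```text
time: 7.0
tool_pos: [0.6597, 0.0538, 0.039]
tool_rot: [-1.57, 0.005, 3.108]
contact_force: [-0.9, 1.5, 4.6]
opening: 0.0423
```

```bash
python3 to.py 659,53.3,120,-182 600,313.5,120,-182
```

```text
t 7.0 pos [0.6597 0.0538 0.039 ] yaw 178.06 q [-0.03  0.8   1.35 -0.    0.99  1.57] F [-0.9  1.5  4.6] open 0.0423
659,53.3,120,-182 -> [0.0003, -0.081, 0.0006] 0.1
600,313.5,120,-182 -> [0.0681, -0.0815, -0.2574] 0.1
```

>>> send_rows(
  motion=[
    [[0,-0.035,0,0],[0,-0.07,-0.01,0],[0.01,-0.081,-0.045,0],[0.022,-0.081,-0.09,0],[0.034,-0.081,-0.135,0],[0.046,-0.081,-0.18,0],[0.058,-0.081,-0.22,0],[0.068,-0.081,-0.25,0]],
  ],
)

```text
time: 7.8
tool_pos: [0.5986, 0.3086, 0.1191]
tool_rot: [-1.57, 0.004, 3.109]
contact_force: [0.6, -0.1, -0.4]
opening: 0.0422
```

>>> send_rows(
  motion=[
    [[0,0,-0.005,0],[0,0,-0.005,0]],
  ],
)

```text
time: 8.0
tool_pos: [0.5982, 0.3147, 0.1185]
tool_rot: [-1.57, 0.003, 3.112]
contact_force: [-0.1, -0.2, -1.5]
opening: 0.0422
```

```bash
python3 to.py  600,313.5,120,-182  600,313.5,43.5,-182;python3 -c "
from h import *
snap('wrist','w4')"
```

```text
t 8.0 pos [0.5982 0.3147 0.1185] yaw 178.28 q [ 0.37  0.73  1.23 -0.    1.18  1.97] F [-0.1 -0.2 -1.5] open 0.0422
600,313.5,120,-182 -> [-0.0019, -0.0015, 0.0011] 0.3
600,313.5,43.5,-182 -> [-0.0016, 0.075, 0.001] 0.3
```

View pics/w4.png

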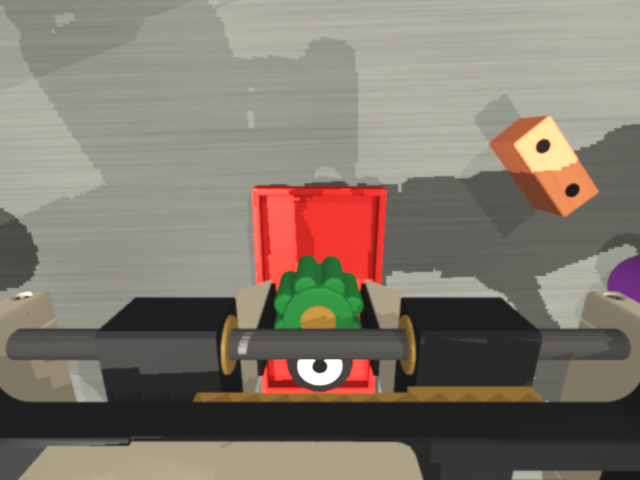

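The knob is held straight above the far compartment (318,310), with the wheel seated behind it (320,365).

>>> send_rows(
  motion=[
    [[-0.0015,0.03,0.001,0.3],[-0.0015,0.055,0.001,0.3],[-0.0015,0.068,0.001,0.3],[-0.0015,0.073,0.001,0.3],[-0.0015,0.075,0.001,0.3],[-0.0015,0.075,0.001,0.3]],
  ],
)

```text
time: 8.65
tool_pos: [0.6012, 0.3119, 0.0445]
tool_rot: [-1.57, 0.005, 3.104]
contact_force: [-0.4, -0.8, -1.2]
opening: 0.0423
```

>>> send_rows(
  motion=[
    [[0,0,0,0],[0,0,0,0],[0,0,0,0],[0,0,0,0]],
  ],
  gripper=0.7,
  grip_force=40,
)

```text
time: 9.05
tool_pos: [0.6013, 0.3121, 0.045]
tool_rot: [-1.57, 0.005, 3.104]
contact_force: [0.0, 0.1, 0.3]
opening: 0.0634
```

```bash
python3 to.py 600,313.5,130,-182 449.5,150.5,130,-182
```

```text
t 9.05 pos [0.6013 0.3121 0.045 ] yaw 177.87 q [ 0.37  0.81  1.29 -0.    1.03  1.98] F [0.  0.1 0.3] open 0.0634
600,313.5,130,-182 -> [0.0009, -0.085, -0.0013] -0.1
449.5,150.5,130,-182 -> [0.1452, -0.0857, 0.1672] -0.1
```

>>> send_rows(
  motion=[
    [[0,-0.04,0,0],[0,-0.08,0,0],[0.03,-0.085,0.035,0],[0.06,-0.085,0.07,0],[0.09,-0.085,0.105,0],[0.12,-0.085,0.14,0],[0.145,-0.085,0.167,0],[0.145,-0.085,0.167,0]],
  ],
)

```text
time: 9.85
tool_pos: [0.4461, 0.1484, 0.1292]
tool_rot: [-1.569, 0.002, 3.103]
contact_force: [-0.2, 1.0, -0.0]
opening: 0.0641
```

```bash
python3 to.py  449.5,150.5,38,-182; python3 -c "
from h import *
snap('wrist','w5')"; python3 to.py  449.5,150.5,38,-182
```

```text
t 9.85 pos [0.4461 0.1484 0.1292] yaw 177.76 q [ 0.16  0.39  1.84 -0.    0.91  1.77] F [-0.2  1.  -0. ] open 0.0641
449.5,150.5,38,-182 -> [-0.0032, 0.0912, -0.0023] -0.2
t 9.9 pos [0.4487 0.1497 0.1298] yaw 177.76 q [ 0.16  0.39  1.84 -0.    0.91  1.77] F [ 0.5 -0.5 -0.3] open 0.064
449.5,150.5,38,-182 -> [-0.0002, 0.0918, -0.0009] -0.2
```

View pics/w5.png

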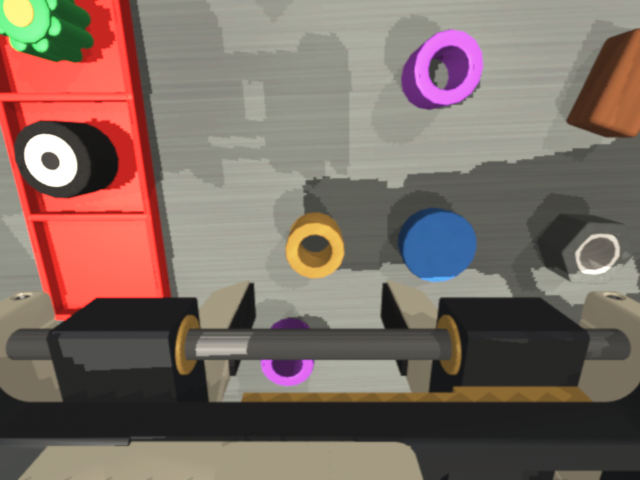

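```bash
python3 -c "
from h import *
print(unproj(load('w5'),315.5,249.5,.036))"; python3 to.py  449.5,151,38,-182
```

```text
[0.45053098 0.14993039 0.036     ]
t 9.9 pos [0.4487 0.1497 0.1298] yaw 177.76 q [ 0.16  0.39  1.84 -0.    0.91  1.77] F [ 0.5 -0.5 -0.3] open 0.064
449.5,151,38,-182 -> [-0.0002, 0.0918, -0.0014] -0.2
```

The knob is in the far compartment. The brass bushing's ring at (315,249) agrees with the earlier fit, so I'll grasp it.

>>> send_rows(
  motion=[
    [[-0.001,0.02,-0.001,-0.2],[-0.001,0.05,-0.001,-0.2],[-0.001,0.075,-0.001,-0.2],[-0.001,0.087,-0.001,-0.2],[-0.001,0.092,-0.001,-0.2],[-0.001,0.092,-0.001,-0.2]],
  ],
)

```text
time: 10.5
tool_pos: [0.4509, 0.1512, 0.0374]
tool_rot: [-1.57, 0.005, 3.107]
contact_force: [-0.4, -0.4, -0.7]
opening: 0.0643
```

>>> send_rows(
  motion=[
    [[0,0,0,0],[0,0,0,0],[0,0,0,0],[0,0,0,0],[0,0,0,0],[0,0,0,0]],
  ],
  gripper=0.3,
)

```text
time: 11.1
tool_pos: [0.4514, 0.1512, 0.038]
tool_rot: [-1.571, 0.007, 3.106]
contact_force: [-0.2, 0.1, 5.4]
opening: 0.0415
```

```bash
python3 to.py 449.5,151,120,-182 434,319,120,-182
```

```text
t 11.1 pos [0.4514 0.1512 0.038 ] yaw 177.99 q [ 0.16  0.55  1.91 -0.    0.68  1.77] F [-0.2  0.1  5.4] open 0.0415
449.5,151,120,-182 -> [0.0013, -0.082, 0.0003] -0.0
434,319,120,-182 -> [0.0227, -0.0822, -0.1671] -0.0
```

>>> send_rows(
  motion=[
    [[0,-0.035,0,0],[0,-0.07,-0.01,0],[0.006,-0.082,-0.045,0],[0.012,-0.082,-0.09,0],[0.018,-0.082,-0.13,0],[0.022,-0.082,-0.16,0],[0.022,-0.082,-0.167,0],[0.022,-0.082,-0.167,0]],
  ],
)

```text
time: 11.9
tool_pos: [0.4341, 0.3195, 0.1191]
tool_rot: [-1.57, 0.006, 3.109]
contact_force: [-0.4, -1.0, -2.6]
opening: 0.0418
```

```bash
python3 -c "
from h import *
snap('wrist','w6')";python3 to.py 434,319,42.5,-182
```

```text
t 11.95 pos [0.4342 0.3185 0.1192] yaw 178.04 q [ 0.49  0.51  1.67 -0.    0.96  2.1 ] F [ 0.3 -0.8 -1.8] open 0.0413
434,319,42.5,-182 -> [0.0007, 0.0767, -0.0006] 0.0
```

View pics/w6.png

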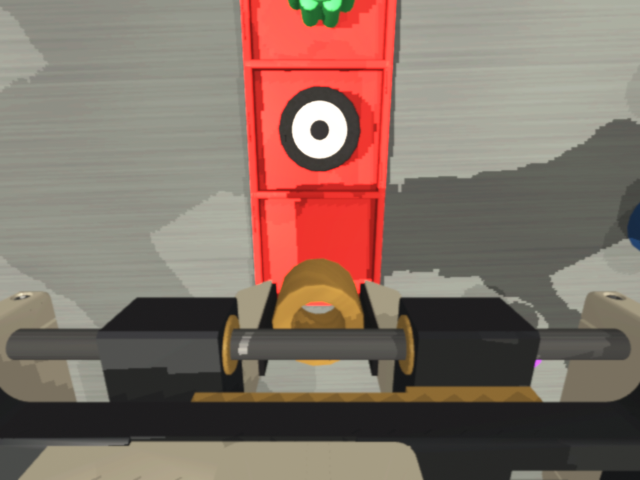

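The wheel is flat in its compartment (319,130). The brass bushing is held upright over the near compartment, so I'll lower it.

>>> send_rows(
  motion=[
    [[0.0005,0.03,0,0],[0.0005,0.055,0,0],[0.0005,0.068,0,0],[0.0005,0.074,0,0],[0.0005,0.076,0,0],[0.0005,0.076,0,0]],
  ],
)

```text
time: 12.55
tool_pos: [0.4347, 0.3183, 0.0438]
tool_rot: [-1.57, 0.006, 3.107]
contact_force: [-0.4, 0.5, -3.2]
opening: 0.0415
```

>>> send_rows(
  motion=[
    [[0,0,0,0],[0,0,0,0],[0,0,0,0],[0,0,0,0]],
  ],
  gripper=0.7,
  grip_force=60,
)

```text
time: 12.95
tool_pos: [0.435, 0.3185, 0.0443]
tool_rot: [-1.57, 0.007, 3.107]
contact_force: [0.5, -0.5, -0.3]
opening: 0.0637
```

```bash
python3 to.py 434,319,130,-182 654.5,163,130,-141
```

```text
t 12.95 pos [0.435  0.3185 0.0443] yaw 178.02 q [ 0.49  0.62  1.73 -0.01  0.79  2.1 ] F [ 0.5 -0.5 -0.3] open 0.0637
434,319,130,-182 -> [0.0003, -0.0857, -0.0004] 0.0
654.5,163,130,-141 -> [-0.2254, -0.084, 0.1479] -41.0
```

>>> send_rows(
  motion=[
    [[0,-0.04,0,0],[0,-0.08,0,0],[-0.038,-0.084,0.025,-8],[-0.076,-0.084,0.05,-16],[-0.114,-0.084,0.075,-24],[-0.152,-0.084,0.1,-32],[-0.19,-0.084,0.125,-38],[-0.225,-0.084,0.148,-41]],
  ],
)

```text
time: 13.75
tool_pos: [0.6556, 0.1614, 0.1301]
tool_rot: [-1.566, 0.006, -2.457]
contact_force: [0.5, -0.0, 0.2]
opening: 0.0642
```

>>> send_rows(
  motion=[
    [[0,0,0,0],[0,0,0,0]],
  ],
  gripper=0.6,
)

```text
time: 13.95
tool_pos: [0.6557, 0.1605, 0.1296]
tool_rot: [-1.566, 0.005, -2.46]
contact_force: [-0.9, 1.0, 0.7]
opening: 0.056
```

```bash
python3 -c "
from h import *
snap('wrist','w7');snap('side','s7')"; python3 to.py  654.5,163,38,-141
```

```text
t 14.05 pos [0.6546 0.1622 0.1299] yaw -140.78 q [ 0.13  0.72  1.23 -0.    1.19  1.02] F [-0.9  0.4  0.1] open 0.055
654.5,163,38,-141 -> [-0.0001, 0.0919, -0.0011] 0.2
```

View pics/w7.png

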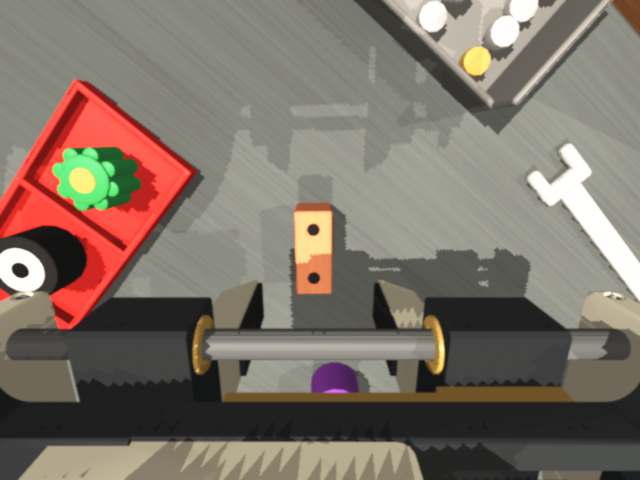

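View pics/s7.png

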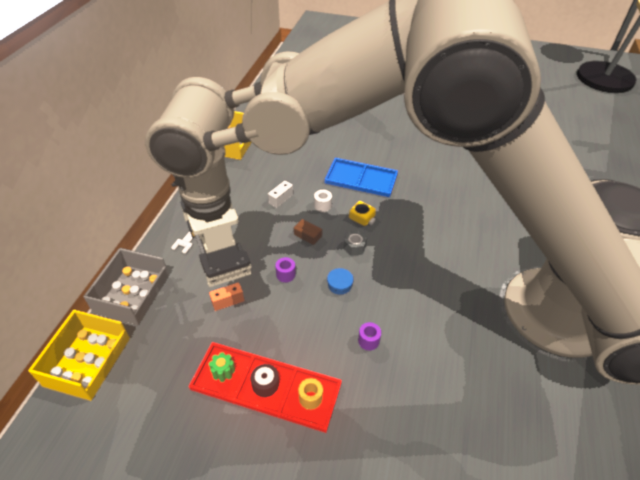

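The red kit is complete: knob (221,366), wheel (265,379) and brass bushing (310,393) all upright. The copper jaw (313,253 in the wrist view) is square between the fingers.

>>> send_rows(
  motion=[
    [[0,0.02,-0.001,0],[0,0.05,-0.001,0],[0,0.075,-0.001,0],[0,0.087,-0.001,0],[0,0.092,-0.001,0],[0,0.092,-0.001,0]],
  ],
)

```text
time: 14.65
tool_pos: [0.6543, 0.1635, 0.0382]
tool_rot: [-1.567, 0.005, -2.456]
contact_force: [0.1, -0.5, -0.4]
opening: 0.0549
```

>>> send_rows(
  motion=[
    [[0,0,0,0],[0,0,0,0],[0,0,0,0],[0,0,0,0],[0,0,0,0],[0,0,0,0]],
  ],
  gripper=0.1,
)

```text
time: 15.25
tool_pos: [0.6546, 0.1634, 0.0387]
tool_rot: [-1.566, 0.005, -2.456]
contact_force: [-0.4, -0.4, 2.9]
opening: 0.025
```

```bash
python3 to.py 654.5,163,130,-141 514.8,-292.8,130,-182
```

```text
t 15.25 pos [0.6546 0.1634 0.0387] yaw -140.75 q [ 0.13  0.82  1.3  -0.    1.01  1.02] F [-0.4 -0.4  2.9] open 0.025
654.5,163,130,-141 -> [-0.0001, -0.0913, 0.0007] 0.3
514.8,-292.8,130,-182 -> [0.3964, -0.0921, 0.2653] 41.3
```

>>> send_rows(
  motion=[
    [[0,-0.03,0,0],[0,-0.065,0,0],[0.02,-0.092,0.013,4],[0.052,-0.092,0.035,10],[0.085,-0.092,0.057,15],[0.12,-0.092,0.08,20],[0.155,-0.092,0.104,25],[0.19,-0.092,0.127,30]],
  ],
)

```text
time: 16.05
tool_pos: [0.5858, -0.0564, 0.1294]
tool_rot: [-1.57, 0.005, -2.984]
contact_force: [0.3, -0.4, -4.8]
opening: 0.0255
```

```bash
python3 to.py 514.8,-292.8,130,-182
```

```text
t 16.05 pos [ 0.5858 -0.0564  0.1294] yaw -170.94 q [-0.23  0.57  1.51  0.    1.05  1.19] F [ 0.3 -0.4 -4.8] open 0.0255
514.8,-292.8,130,-182 -> [0.1073, -0.0011, 0.2223] 11.1
```

>>> send_rows(
  motion=[
    [[0.02,0,0.042,3],[0.04,0,0.084,6],[0.06,0,0.126,9],[0.08,0,0.168,11],[0.1,0,0.205,11],[0.107,0,0.222,11],[0.107,0,0.222,11]],
  ],
)

```text
time: 16.75
tool_pos: [0.5139, -0.2949, 0.1281]
tool_rot: [-1.571, 0.004, 3.104]
contact_force: [0.7, 1.1, -4.4]
opening: 0.0251
```

```bash
python3 -c "
from h import *
snap('wrist','w8')";python3 to.py 514.8,-292.8,43.5,-182
```

```text
t 16.8 pos [ 0.5144 -0.293   0.1281] yaw 177.92 q [-0.65  0.58  1.5   0.    1.06  0.96] F [-0.4 -0.2 -4.1] open 0.0259
514.8,-292.8,43.5,-182 -> [-0.0001, 0.0846, -0.0001] -0.1
```

View pics/w8.png

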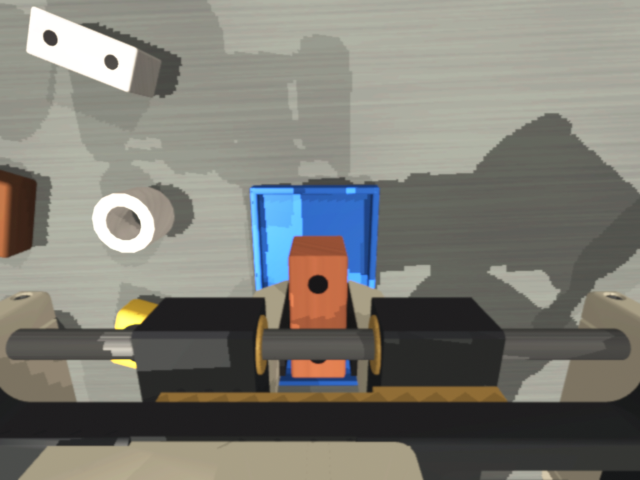

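The copper jaw is held level and square over the far blue compartment, so I'll lower it.

>>> send_rows(
  motion=[
    [[0,0.03,0,0],[0,0.06,0,0],[0,0.076,0,0],[0,0.082,0,0],[0,0.0845,0,0],[0,0.0845,0,0]],
  ],
)

```text
time: 17.4
tool_pos: [0.5154, -0.2924, 0.0441]
tool_rot: [-1.572, 0.005, 3.106]
contact_force: [0.1, 0.8, -3.2]
opening: 0.0255
```

>>> send_rows(
  motion=[
    [[0,0,0,0],[0,0,0,0],[0,0,0,0],[0,0,0,0]],
  ],
  gripper=0.7,
  grip_force=40,
)

```text
time: 17.8
tool_pos: [0.5157, -0.2927, 0.0449]
tool_rot: [-1.571, 0.006, 3.106]
contact_force: [-0.1, -0.0, 0.2]
opening: 0.053
```

```bash
python3 to.py 514.8,-292.8,130,-182 437,-52.5,130,-155
```

```text
t 17.8 pos [ 0.5157 -0.2927  0.0449] yaw 177.97 q [-0.65  0.69  1.57  0.    0.88  0.96] F [-0.1 -0.   0.2] open 0.053
514.8,-292.8,130,-182 -> [0.0004, -0.0851, 0.0001] -0.0
437,-52.5,130,-155 -> [0.0866, -0.0855, -0.2373] -27.0
```

>>> send_rows(
  motion=[
    [[0,-0.04,0,0],[0,-0.08,0,0],[0.012,-0.085,-0.03,-5],[0.028,-0.085,-0.075,-11],[0.045,-0.085,-0.12,-17],[0.06,-0.085,-0.165,-22],[0.075,-0.085,-0.21,-27],[0.0865,-0.085,-0.237,-27]],
  ],
)

```text
time: 18.6
tool_pos: [0.4358, -0.0503, 0.1298]
tool_rot: [-1.569, 0.006, -2.702]
contact_force: [1.0, -0.2, 0.7]
opening: 0.0646
```

>>> send_rows(
  motion=[
    [[0,0,0,0],[0,0,0,0]],
  ],
)

```text
time: 18.8
tool_pos: [0.4361, -0.0501, 0.1304]
tool_rot: [-1.568, 0.006, -2.701]
contact_force: [-0.4, -0.9, 0.1]
opening: 0.0648
```

```bash
python3 -c "
from h import *
snap('wrist','w9')";python3 to.py 437,-52.5,38,-155
```

```text
t 18.85 pos [ 0.4365 -0.0508  0.1303] yaw -154.81 q [-0.29  0.34  1.92  0.    0.87  0.84] F [-0.1 -1.5 -0.1] open 0.0638
437,-52.5,38,-155 -> [0.0009, 0.0923, 0.0015] 0.2
```

View pics/w9.png

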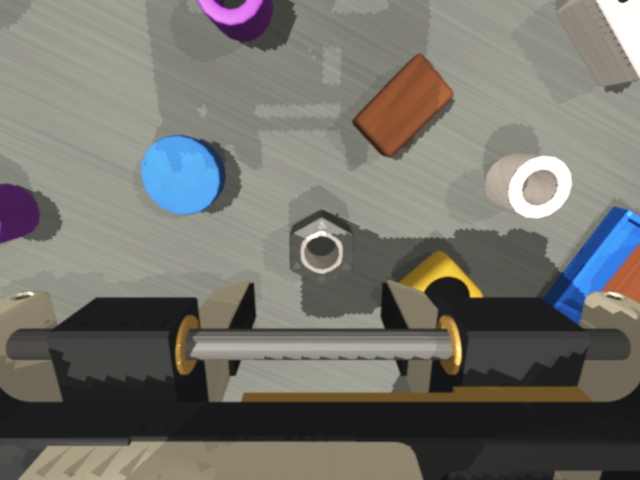

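```bash
python3 -c "
from h import *
d=load('w9');c=np.array([.437,-.0525]);yw=np.radians(-155);j=np.array([-np.sin(yw),np.cos(yw)]);x=np.array([np.cos(yw),np.sin(yw)])
for n,u,v,z in(('tape',400,285,.03),('tapetop',436,252,.03),('nut',322,253,.03)):
  p=unproj(d,u,v,z);q=p[:2]-c;print(n,np.round(p*1000,1),'x',q@x,'z',q@j)"
```

```text
tape [ 439.6 -116.    30. ] x 0.024522639924321445 z 0.05862916186429869
tapetop [ 473.2 -126.8   30. ] x -0.0013936994190368868 z 0.08267866738028941
nut [437.4 -52.8  30. ] x -0.00023830106125700973 z 0.0004910907814890037
```

The nut's flats face the fingers (ring at (322,253)). The tape corner clears the right finger by a little, so I'll narrow the opening slightly and descend.

>>> send_rows(
  motion=[
    [[0.001,0.02,0.0015,0.2],[0.001,0.05,0.0015,0.2],[0.001,0.075,0.0015,0.2],[0.001,0.087,0.0015,0.2],[0.001,0.093,0.0015,0.2],[0.001,0.093,0.0015,0.2]],
  ],
  gripper=0.64,
)

```text
time: 19.45
tool_pos: [0.4371, -0.0535, 0.0367]
tool_rot: [-1.568, 0.006, -2.707]
contact_force: [0.5, 0.5, -0.2]
opening: 0.0587
```

>>> send_rows(
  motion=[
    [[0,0,0,0],[0,0,0,0],[0,0,0,0],[0,0,0,0],[0,0,0,0],[0,0,0,0]],
  ],
  gripper=0.3,
)

```text
time: 20.05
tool_pos: [0.4377, -0.0538, 0.0373]
tool_rot: [-1.567, 0.007, -2.707]
contact_force: [0.2, -2.4, 6.3]
opening: 0.0459
```

```bash
python3 to.py 437,-52.5,130,-155 431.8,-289.8,130,-182
```

```text
t 20.05 pos [ 0.4377 -0.0538  0.0373] yaw -155.08 q [-0.3   0.51  2.01  0.    0.62  0.84] F [ 0.2 -2.4  6.3] open 0.0459
437,-52.5,130,-155 -> [-0.0006, -0.0927, -0.0011] -0.1
431.8,-289.8,130,-182 -> [0.1041, -0.0926, 0.2119] 26.9
```

>>> send_rows(
  motion=[
    [[0,-0.03,0,0],[0,-0.065,0,0],[0.012,-0.09,0.024,5],[0.032,-0.0925,0.065,11],[0.052,-0.0925,0.106,17],[0.072,-0.0925,0.147,22],[0.09,-0.0925,0.185,27],[0.104,-0.0925,0.212,27]],
  ],
)

```text
time: 20.85
tool_pos: [0.4315, -0.2922, 0.1296]
tool_rot: [-1.571, 0.008, 3.101]
contact_force: [0.9, 0.7, -1.0]
opening: 0.0459
```

>>> send_rows(
  motion=[
    [[0,0,0,0],[0,0,0,0]],
  ],
)

```text
time: 21.05
tool_pos: [0.4309, -0.2921, 0.129]
tool_rot: [-1.572, 0.007, 3.1]
contact_force: [0.3, -0.0, -2.1]
opening: 0.0456
```

```bash
python3 -c "
from h import *
snap('wrist','w10')";python3 to.py 431.8,-289.8,42,-182
```

```text
t 21.1 pos [ 0.431  -0.2913  0.1291] yaw 177.68 q [-0.74  0.46  1.71  0.01  0.96  0.86] F [-0.3  0.1 -1.5] open 0.0452
431.8,-289.8,42,-182 -> [-0.0002, 0.0871, -0.0014] -0.3
```

View pics/w10.png

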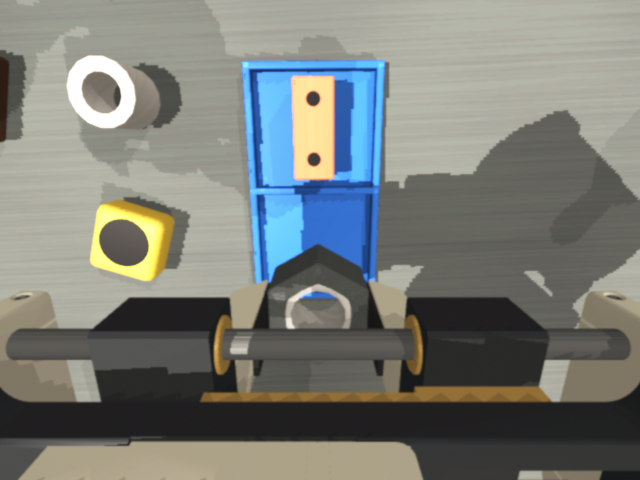

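The copper jaw lies flat in the far blue compartment (313,128). The nut is held over the near one, so I'll lower it.

>>> send_rows(
  motion=[
    [[0,0.03,-0.0015,-0.3],[0,0.06,-0.0015,-0.3],[0,0.078,-0.0015,-0.3],[0,0.084,-0.0015,-0.3],[0,0.087,-0.0015,-0.3],[0,0.087,-0.0015,-0.3]],
  ],
)

```text
time: 21.7
tool_pos: [0.432, -0.2893, 0.0426]
tool_rot: [-1.572, 0.007, 3.107]
contact_force: [-0.6, 0.8, -1.7]
opening: 0.0456
```

>>> send_rows(
  motion=[
    [[0,0,0,0],[0,0,0,0],[0,0,0,0],[0,0,0,0]],
  ],
  gripper=0.7,
)

```text
time: 22.1
tool_pos: [0.4322, -0.2895, 0.0431]
tool_rot: [-1.571, 0.008, 3.107]
contact_force: [0.0, 0.1, 0.1]
opening: 0.0636
```

>>> send_rows(
  motion=[
    [[0,-0.03,0,0],[0,-0.07,0,0],[0,-0.12,0,0],[0.02,-0.17,0.02,0],[0.03,-0.2,0.06,0],[0.06,-0.2,0.1,0],[0.09,-0.2,0.14,0],[0.09,-0.2,0.14,0]],
  ],
)

```text
time: 22.9
tool_pos: [0.3326, -0.4302, 0.2426]
tool_rot: [-1.569, 0.007, 3.102]
contact_force: [0.1, 0.2, -0.3]
opening: 0.0639
```

```bash
python3 to.py; python3 -c "
from h import *
snap('top','t11');snap('side','s11')"
```

```text
t 22.9 pos [ 0.3326 -0.4302  0.2426] yaw 177.73 q [-1.06  0.38  1.49  0.01  1.26  0.55] F [ 0.1  0.2 -0.3] open 0.0639
```

View pics/t11.png

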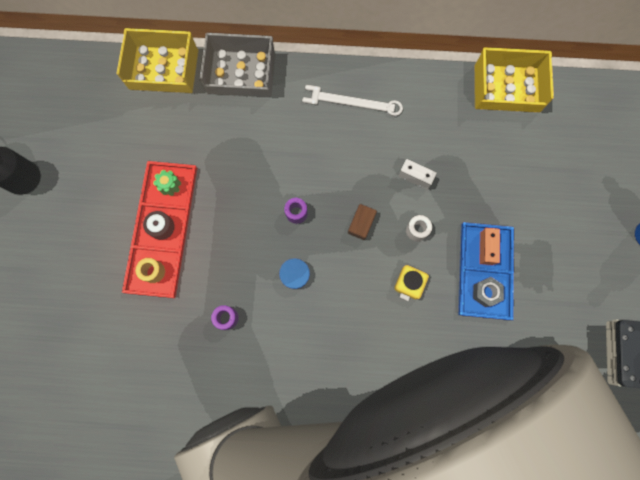

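View pics/s11.png

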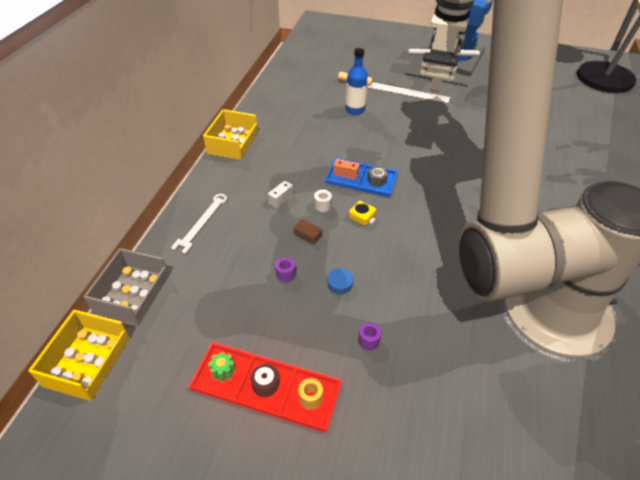

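All five parts sit inside their compartments. The spares and the look-alikes have not moved. I'll let the arm settle, then hand in.

>>> send_rows(
  motion=[
    [[0,0,0,0],[0,0,0,0],[0,0,0,0]],
  ],
)

```text
time: 23.3
tool_pos: [0.3357, -0.4262, 0.2421]
tool_rot: [-1.572, 0.008, 3.106]
contact_force: [-0.0, -0.3, 0.4]
opening: 0.0646
```

```bash
python3 -c "
from h import *
a=load('t11')['frame'].astype(int);b=load('top0')['frame']
s=sensors.observe();print(s['time'],s['tool_pos'],s['contact_force'],np.abs(s['qvel']).max());print(hand_in())"
```

```text
23.3 [ 0.33567807 -0.42615165  0.24207825] [-0.03548653 -0.28801372  0.36147281] 0.0045157093958306405
the job is handed in; nothing more can be done
None
```

Both kits are made up and the job was handed in at 23.3 s.
- **Red tray:** the knob is in the far compartment (higher x), the wheel in the middle and the brass bushing in the near one.
- **Blue tray:** the copper jaw is in the far compartment and the nut in the near one.

I picked and placed the parts in the order you listed them.

The last top and side pictures show all five upright, one to a compartment. To the eye, the steel jaw, aluminium bushing and purple look-alikes have not moved. The arm was at rest and clear, with under 1 N at the wrist, and no check failed. The one disagreement was about 2.7 mm between cameras on the brass bushing's first position. The wrist view settled it before the grasp. I judged that each part sits flat from the pictures and did not measure it. Each part was released within a couple of millimetres of the compartment floor.

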